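# Pull out the waffle iron and start its preheat

## Task

Pull the mint green tray with the waffle iron all the way out of the shelf by its dark bar handle, and only then start the preheat: press the red key, then the yellow key, then the green key, one at a time, each fully down for about half a second and let it spring back up before the next. Do not press the blue cancel key, leave the tray out, and leave the jug and the measuring cup where they stand.

Things in the scene. Friction and masses are not known exactly. Their poses are not given: they have to be found in the camera images.
- shelf_unit: Fixed mint green open shelf unit, 240 deep (x) x 620 wide (y) x 200 mm high, on the work surface. Its open front looks along its own -x, towards the robot. Origin: at work surface level, mid-width, 130 mm in front of its front face (x = 0 is the line of the handle when the tray is in). A translucent acrylic door covers its +y half; the tray with the waffle iron is centred at its y = -140 mm.
- tray (a joint): How far the tray (230 mm wide) is pulled out along the shelf unit's -x: 0 fully in, 0.16 m at its stop. Starts pulled out 0 to 0.03 m. Slides with about 3 N of friction and stays where it is left.
- tray_handle (a point): Middle of the tray's dark horizontal bar handle: round bar 14 mm thick, 150 mm long along the shelf unit's y, 55 mm above the work surface, held by two thin arms 60 mm either side of its middle, 45 mm clear (from the bar's centre) in front of the tray's low lip, open above and below. When the tray is fully in it is at the shelf unit's x = 0, y = -140 mm.
- key_row (a point): Middle of the row of keys, on top of the flat control ledge of the white waffle iron that is fixed on the tray (230 deep x 210 wide mm, round lid with a steel grid pattern); 75 mm above the work surface, 92 mm behind the handle bar; moves with the tray. Key faces stand 22 mm above it. The black lid grip begins 39 mm behind the row, top 105 mm, lid top 121 mm above the work surface.
- key_red_top (a point): Red round push key, 32 mm across, on a low grey collar on the waffle iron's control ledge, +24 mm along its y from the middle of the row (row along y, 48 mm apart: +72 green, +24 red, -24 blue, -72 yellow). This point: centre of the pressing face. Presses straight down. To be pressed first.
- key_yellow_top (a point): Yellow round push key, 32 mm across, on a low grey collar on the waffle iron's control ledge, -72 mm along its y from the middle of the row (row along y, 48 mm apart: +72 green, +24 red, -24 blue, -72 yellow). This point: centre of the pressing face. Presses straight down. To be pressed second.
- key_green_top (a point): Green round push key, 32 mm across, on a low grey collar on the waffle iron's control ledge, +72 mm along its y from the middle of the row (row along y, 48 mm apart: +72 green, +24 red, -24 blue, -72 yellow). This point: centre of the pressing face. Presses straight down. To be pressed third.
- key_blue_top (a point): Blue round push key, 32 mm across, on a low grey collar on the waffle iron's control ledge, -24 mm along its y from the middle of the row (row along y, 48 mm apart: +72 green, +24 red, -24 blue, -72 yellow). This point: centre of the pressing face. Presses straight down. Cancel key, not to be pressed.
- key_red (a joint): travel of the red key: 0 up, 0.006 m fully down, springs back by itself; about 5 N pushes it fully down
- key_yellow (a joint): travel of the yellow key: 0 up, 0.006 m fully down, springs back by itself; about 5 N pushes it fully down
- key_green (a joint): travel of the green key: 0 up, 0.006 m fully down, springs back by itself; about 5 N pushes it fully down
- key_blue (a joint): travel of the blue key: 0 up, 0.006 m fully down, springs back by itself; about 5 N pushes it fully down
- jug: Bystander: clear plastic jug with a side handle, 96 mm across, 140 mm high, loose, standing on the work surface beside the tray's path. Origin: centre of its underside.
- measuring_cup: Bystander: stainless measuring cup with a side handle, 80 mm across, 75 mm high, loose, standing on the work surface on the other side of the tray's path from the jug. Origin: centre of its underside.

How it is judged:
On the way, in this order (a step that is already met when the one before it is completed fails the run):
1. the tray is pulled all the way out (within 15 mm of its stop) (value of joint tray above 0.145 m), for 0.2 s.
2. the red key alone is pressed down (more than 4 of its 6 mm, the other keys up), with the tray out (value of joint key_red above 0.004 m and value of joint each of key_yellow, key_green, key_blue below 0.002 m and value of joint tray above 0.14 m), for 0.2 s.
3. the yellow key alone is pressed down (more than 4 of its 6 mm, the other keys up), with the tray out (value of joint key_yellow above 0.004 m and value of joint each of key_red, key_green, key_blue below 0.002 m and value of joint tray above 0.14 m), for 0.2 s.
4. the green key alone is pressed down (more than 4 of its 6 mm, the other keys up), with the tray out (value of joint key_green above 0.004 m and value of joint each of key_red, key_yellow, key_blue below 0.002 m and value of joint tray above 0.14 m), for 0.2 s.
At the end, for the whole second after the job is handed in: The tray is at rest within 20 mm of its outer stop, all four keys are up again (within 2 mm), and the jug and the measuring cup stand upright (within 0.2 rad) and within 30 mm of where they were (value of joint tray above 0.14 m and value of joint each of key_red, key_yellow, key_green, key_blue below 0.002 m and velocity of joint tray between -0.01 and 0.01 m/s and distance of each of jug, measuring_cup from where it was at the start of the episode below 0.03 m and angle between each of jug, measuring_cup's own z axis and vertical below 0.2 rad); the robot touches nothing.
It fails at once if a key is pressed while the tray is still more than 30 mm short of its stop (value of joint tray below 0.13 m and value of joint any of key_red, key_yellow, key_green, key_blue above 0.003 m).
It fails at once if the blue cancel key is pressed (value of joint key_blue above 0.003 m).
It fails at once if the jug or the measuring cup is shoved more than 30 mm or tipped (distance of any of jug, measuring_cup from where it was at the start of the episode above 0.03 m or angle between any of jug, measuring_cup's own z axis and vertical above 0.3 rad).
It also fails if it takes over 56 s, if anything falls off the work surface, if the arm or the gripper's body presses on something with over 40 N, if the wrist force passes 120 N, or if a joint passes its speed limit or range.

## Robot

A 6-joint arm with a two-finger parallel gripper is mounted at the origin on the work surface. World frame = base frame: x ahead of the robot, y to its left, z up, the work surface at z = 0. Lengths are in m, angles in rad, forces in N, time in s.
With the tool pointing down it reaches from about 0.325 to 0.775 m from the base axis. Payload 5.5 kg.
Tool frame: the origin (TCP) lies between the finger pads; the fingertips stand 8 mm ahead of it and the grasp point (between the pads) lies 11 mm behind it (tcp_to_tips is the distance from the TCP to the fingertips, in m); z points along the fingers, y is the line along which they close (so a half turn about z gives the same grasp; the last joint's range is limited). The gripper opens to 88 mm and grips with 3 to 60 N. Pads are 20 mm wide; open, the fingers measure 115 mm over their backs; the gripper's body (75 mm by 178 mm) begins 61 mm behind the grasp point.
Start: joints at [-0.057, 0.091, 1.231, -0, 1.82, -0.057], TCP at [0.6, -0, 0.231] pointing down, gripper open.
Joint ranges: [-2.87, 2.87], [-0.86, 2.18], [0.17, 2.46], [-1.51, 4.65], [0.06, 2.69], [-2.65, 2.65]. Speed limits (rad/s): [2.57, 2.57, 3.01, 3.14, 3.14, 3.14].

## Interface

Orientations are given as a unit quaternion [w, x, y, z].
In Python, from bench import * gives the robot as it stands. Calls block until the motion is done:
- move_to(position, orientation): joint-space move of the TCP to a pose.
- move_l(position, speed=0.15, orientation=None): straight line of the TCP; orientation=None keeps the orientation; speed is the mean speed in m/s.
- movej(angles): joint-space move.
- gripper_open() and close(): open the fingers fully, or close them until they stop; the grip force is fixed at half the most.
- hold(seconds).
- inverse_kinematics(position, orientation): joint angles nearest the present ones, or None.
- state(): the state.
- get_image(name): name is "scene" or "side" or "wrist"; returns a dict with "frame" (384x512x3 uint8, blue, green, red), "depth" (384x512 float32, m along the optical axis (not along the pixel's ray), 0 where there is no reading), "camera_matrix" (3x3 intrinsics, pixels), "view" (4x4, takes a point from world to camera coordinates). Camera axes: x right, y up, looking along -z (the intrinsics and any distortion apply to the point x, -y, -z); pixel columns grow to the right and rows downward; lengths in m; the calibration is good to about 2 mm. The wrist camera is an equidistant fisheye: a pixel r from the principal point sees the ray r / f radians off the axis. A picture is of the moment at which its call begins.
A pose or a line that the arm cannot do raises IKError and nothing moves.
- job_done(): hands the job in; it is judged then, once.
The state is a dict: "time": time; "joint_pos": joint angles; "dq": joint speeds; "joint_torque": joint torques, N m; "ee_pos": TCP position; "ee_rot": TCP orientation; "ft_force": force on the tool from outside, world axes, zero at the start; "moment": the same for the moment, N m; "finger_gap": finger opening in m; "finger_force": force on a finger pad.
Only numpy, scipy, OpenCV 4.12 (cv2) and the standard library are available. Lean on these libraries where they do the work, as an engineer would, in place of code of your own. Each camera call takes 0.05 s, during which the arm holds its last target. There are 200 camera calls.

## Working session

There is one attempt and no reset: what is moved stays moved. The work goes in short steps, each a Python script; the robot and the scene stay as the last script left them, time stands still between calls to the robot, and variables do not carry over. Pictures are saved under pics/ and viewed, at most 10 in all, crops included, and the job is handed in when it is done.

```bash
mkdir -p pics
cat > h.py <<'E'
from bench import *
import numpy as np, cv2
def grab(n):
    d=get_image(n); np.savez(f'pics/{n}.npz',**{k:np.asarray(d[k]) for k in ('frame','depth','camera_matrix','view')}); return d
def cloud(d):
    K=np.asarray(d['camera_matrix']);D=np.asarray(d['depth']);v,u=np.mgrid[:D.shape[0],:D.shape[1]]
    P=np.stack([(u-K[0,2])/K[0,0]*D,-(v-K[1,2])/K[1,1]*D,-D,np.ones_like(D)],-1)
    W=P@np.linalg.inv(np.asarray(d['view'])).T
    W[D==0]=np.nan
    return W[...,:3]
E
python3 - <<'E'
from h import *
a=grab('scene');b=grab('side')
cv2.imwrite('pics/a.png',cv2.resize(a['frame'],(800,600),interpolation=cv2.INTER_CUBIC))
cv2.imwrite('pics/b.png',cv2.resize(b['frame'],(800,600),interpolation=cv2.INTER_CUBIC))
print(state()['ee_rot'],state()['time'])
E
```

```text
[-6.48334315e-04  7.07103450e-01  7.07109577e-01 -5.80398979e-04] 0.1
```

View pics/a.png

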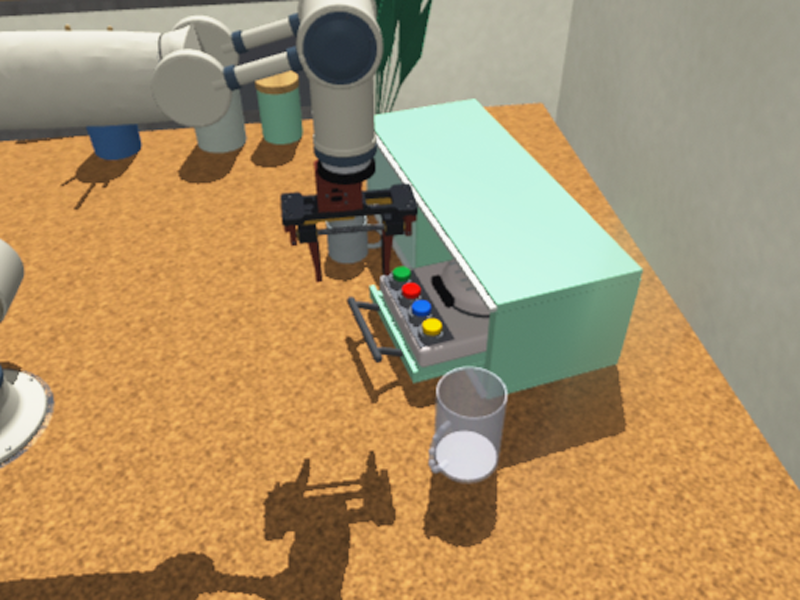

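View pics/b.png

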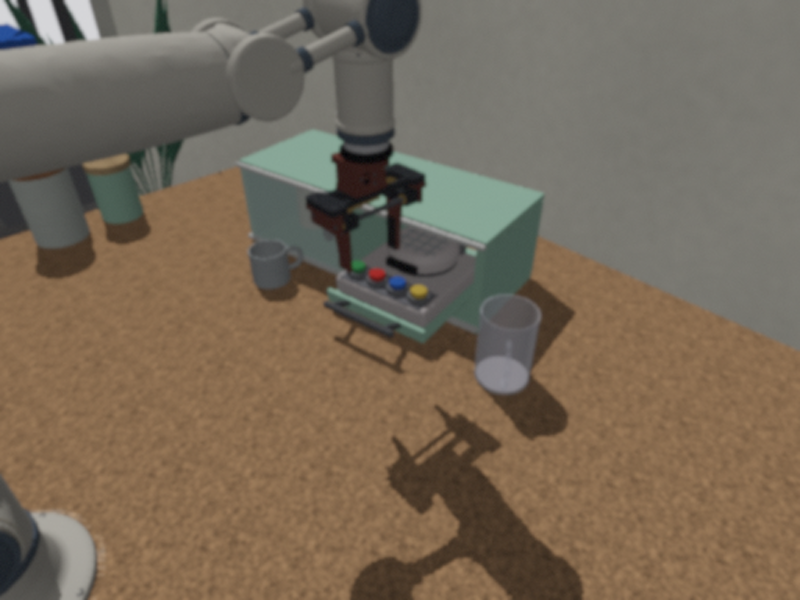

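The scene view (800x600) shows the keys at green (401,274), red (411,290), blue (421,308) and yellow (432,327). The handle bar runs from (352,302) to (378,357), the jug is near (468,430) and the cup near (348,240). In the side view the keys run from (358,268) to (419,293), with the bar from (328,305) to (397,330).

Run:
```python
import numpy as np,cv2
from types import SimpleNamespace
import sys
exec(open('h.py').read().split('def grab')[0].replace('from bench import *',''))
exec('def cloud'+open('h.py').read().split('def cloud')[1])
def rayz(d,u,v,z):
    K=d['camera_matrix'];M=np.linalg.inv(d['view'])
    r=M[:3,:3]@np.array([(u-K[0,2])/K[0,0],-(v-K[1,2])/K[1,1],-1]);o=M[:3,3]
    return (o+r*(z-o[2])/r[2])[:2].round(4)
for n in('scene','side'):
    d=dict(np.load(f'pics/{n}.npz'));W=cloud(d);h=cv2.cvtColor(d['frame'],cv2.COLOR_BGR2HSV).astype(int)
    roi=np.zeros(h.shape[:2],bool)
    if n=='scene': roi[165:225,240:290]=1
    else: roi[162:196,220:280]=1
    for c,(lo,hi) in dict(green=(50,72),red=(-5,5),blue=(102,125),yellow=(22,32)).items():
        H=h[...,0].copy()
        if c=='red':H[H>170]-=180
        m=roi&(H>=lo)&(H<=hi)&(h[...,1]>170)&(h[...,2]>60)
        m2=m&(abs(W[...,2]-.097)<.004)
        v,u=np.nonzero(m); 
        print(n,c,m.sum(),m2.sum(),np.nanmedian(W[m],0).round(4),np.nanmean(W[m2],0).round(4),'raytop',rayz(d,u.mean(),v.mean(),.094))
    ends=[(352,302),(378,357)] if n=='scene' else [(328,305),(397,330)]
    for u,v in ends: print('bar',rayz(d,u*.64,v*.64,.055))
    # bar from depth
    m=(abs(W[...,2]-.058)<.006)&(W[...,0]<.62)&(W[...,0]>.4)&(abs(W[...,1])<.35)&(h[...,2]<90)
    P=W[m]; print('barcloud',m.sum(),P.min(0),P.max(0)) if m.sum() else 0
    # jug, cup
    for nm,(us,vs) in dict(jug=((430,510),(365,480)),cup=((325,380),(215,265))).items() if n=='scene' else dict(jug=((475,542),(295,392)),cup=((250,303),(240,290))).items():
        w=W[int(vs[0]*.64):int(vs[1]*.64),int(us[0]*.64):int(us[1]*.64)].reshape(-1,3)
        w=w[(w[:,2]>.02)&(w[:,2]<.15)]
        print(nm,len(w),np.nanpercentile(w,[3,50,97],axis=0).round(3).tolist() if len(w) else '')
    t=(abs(W[...,2]-.2)<.006)&(abs(h[...,0]-78)<14)&(h[...,1]>40); P=W[t][:,:2].astype(np.float32)
    r=cv2.minAreaRect(P); print('shelf top',t.sum(),r,cv2.boxPoints(r).round(3).tolist())
```

```text
scene green 80 64 [0.6927 0.1469 0.0975] [0.6927 0.15   0.0977] raytop [0.6937 0.1521]
scene red 100 84 [0.7017 0.1015 0.0976] [0.7015 0.1035 0.0978] raytop [0.7024 0.1056]
scene blue 105 87 [0.7114 0.0547 0.0973] [0.7109 0.0566 0.0975] raytop [0.7122 0.0586]
scene yellow 118 88 [0.7204 0.0067 0.0973] [0.7196 0.0099 0.0976] raytop [0.721  0.0112]
bar [0.6051 0.1348]
bar [ 0.6327 -0.0057]
barcloud 74 [0.57914686 0.02289605 0.05281155] [0.61963125 0.3394103  0.06388608]
jug 3090 [[0.684, -0.225, 0.027], [0.738, -0.197, 0.09], [0.809, -0.024, 0.141]]
cup 502 [[0.578, 0.316, 0.021], [0.617, 0.328, 0.047], [0.669, 0.396, 0.074]]
shelf top 11098 ((0.8532413840293884, 0.25279709696769714), (0.2418576031923294, 0.6233358383178711), 11.053418159484863) [[0.675000011920929, 0.5350000262260437], [0.7940000295639038, -0.07599999755620956], [1.031999945640564, -0.029999999329447746], [0.9120000004768372, 0.5820000171661377]]
side green 0 0 [nan nan nan] [nan nan nan] raytop [nan nan]
side red 44 38 [0.6954 0.1011 0.0973] [0.6963 0.1018 0.0974] raytop [0.6987 0.1045]
side blue 43 42 [0.705  0.0533 0.0975] [0.7054 0.054  0.0973] raytop [0.7085 0.0573]
side yellow 0 0 [nan nan nan] [nan nan nan] raytop [nan nan]
bar [0.6016 0.1329]
bar [ 0.6452 -0.0103]
barcloud 203 [0.57437516 0.00645503 0.05230246] [0.61986195 0.34950338 0.06395134]
jug 2139 [[0.678, -0.226, 0.027], [0.719, -0.185, 0.098], [0.795, -0.07, 0.141]]
cup 710 [[0.575, 0.316, 0.022], [0.619, 0.342, 0.053], [0.698, 0.396, 0.077]]
shelf top 4007 ((0.848824143409729, 0.24848540127277374), (0.23403626680374146, 0.6135528683662415), 11.147726058959961) [[0.675000011920929, 0.5270000100135803], [0.7929999828338623, -0.07500000298023224], [1.0230000019073486, -0.029999999329447746], [0.9039999842643738, 0.5720000267028809]]
  return np.nanmean(a, axis, out=out, keepdims=keepdims)
<stdin>:21: RuntimeWarning: Mean of empty slice
<stdin>:21: RuntimeWarning: Mean of empty slice.
  ret = ret.dtype.type(ret / rcount)
```

Shelf yaw is 11.05°, and the shelf corners and keys agree on a tray pull of about 21 mm. That puts the bar at about (0.614, 0.062). I'll hook it with closed fingers, inserted between the bar and the lip.

```bash
cat >> h.py <<'E'
from scipy.spatial.transform import Rotation as Ro
th=np.radians(11.05); ux=np.array([np.cos(th),np.sin(th),0]); uy=np.array([-ux[1],ux[0],0])
def quat(s=1):
    z=np.array([0,0,-1.]);y=s*uy;x=np.cross(y,z); q=Ro.from_matrix(np.c_[x,y,z]).as_quat(); return q[[3,0,1,2]]
F=lambda: np.array(state()['ft_force'])
E
python3 - <<'E'
from h import *
close()
bar=np.array([.614,.062,.0]); c=bar+.026*ux
c[2]=.2
for s in(1,-1): print(s,inverse_kinematics(c,quat(s)))
Q=min((quat(s) for s in(1,-1)),key=lambda q:abs(inverse_kinematics(c,q)[5]))
np.save('Q.npy',Q)
move_to(c,Q); print(F(),state()['finger_gap'])
c[2]=.12; move_l(c,.12)
f0=F(); d=grab('scene'); e=grab('side')
s1=d['frame'][150:270,200:320]; s2=e['frame'][140:260,190:310]
cv2.imwrite('pics/c.png',np.hstack([cv2.resize(s,(400,400),interpolation=cv2.INTER_CUBIC) for s in (s1,s2)]))
print(f0,state()['time'],state()['ee_pos'])
E
```

```text
1 [ 5.14593178e-02  2.04321276e-01  1.16063973e+00 -4.44089210e-16
  1.77663165e+00 -1.71219589e+00]
-1 [ 5.14593178e-02  2.04321276e-01  1.16063973e+00 -4.44089210e-16
  1.77663165e+00  1.42939676e+00]
[ 0.07458419 -0.78409419  0.01380602] 0.0003760231374339283
[ 0.68032326  0.40328727 -0.72943977] 3.6917 [0.64019448 0.06699386 0.12163453]
```

View pics/c.png

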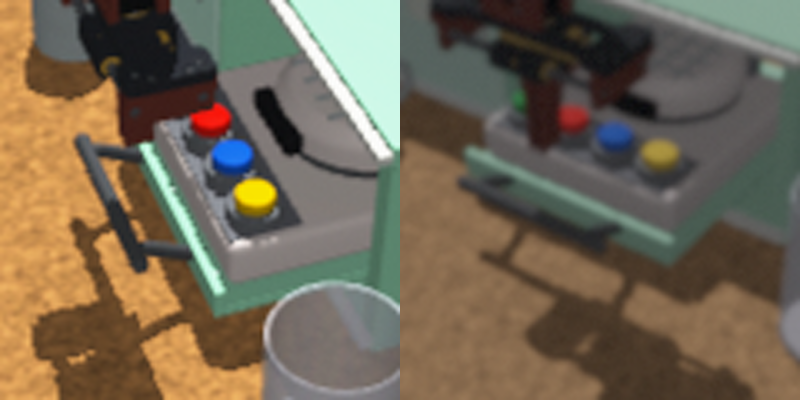

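The left crop (scene) shows the bar from (83,140) to (140,265) and the lip from (145,148) to (220,290). The right crop (side) shows the bar from (465,182) to (607,242). I'll re-triangulate the bar from both views.

Run:
```python
import numpy as np
from h import *
L={}
for n,pts in dict(scene=[(83,140),(140,265),(145,148),(220,290)],side=[(65,182),(207,242),(65,152),(275,242)]).items():
    d=np.load(f'pics/{n}.npz');K=d['camera_matrix'];M=np.linalg.inv(d['view']);o=M[:3,3]
    off=(200,150) if n=='scene' else (190,140)
    for i,(a,b) in enumerate(pts):
        u=off[0]+a*.3;v=off[1]+b*.3
        r=M[:3,:3]@np.array([(u-K[0,2])/K[0,0],-(v-K[1,2])/K[1,1],-1]);L[n,i]=(o,r)
        print(n,i,(o+r*(.055-o[2])/r[2]).round(4))
for i in range(4):
    (o,r),(p,s)=L['scene',i],L['side',i]
    t=np.linalg.lstsq(np.c_[r,-s],p-o,rcond=None)[0]; print(i,(o+r*t[0]).round(4),(p+s*t[1]).round(4))
```

```text
scene 0 [0.6046 0.1403 0.055 ]
scene 1 [ 0.6324 -0.0093  0.055 ]
scene 2 [0.6531 0.1227 0.055 ]
scene 3 [ 0.6869 -0.0437  0.055 ]
side 0 [0.6025 0.1361 0.055 ]
side 1 [ 0.6371 -0.011   0.055 ]
side 2 [0.6305 0.1726 0.055 ]
side 3 [ 0.678  -0.0497  0.055 ]
0 [0.6046 0.1408 0.0545] [0.6045 0.139  0.0524]
1 [ 0.6317 -0.0165  0.0621] [ 0.6316 -0.0169  0.0617]
2 [ 0.661   0.1951 -0.0072] [0.6605 0.2166 0.0178]
3 [ 0.6881 -0.037   0.048 ] [ 0.6874 -0.0407  0.0443]
```

Run:
```python
from h import *
c=np.array([.6172,.0632,0])+.026*ux; f0=F()
ok=True
for z in (.09,.08,.07,.06,.05,.043):
    c[2]=z; move_l(c,.06); f=F()-f0; print(z,f.round(1))
    if np.linalg.norm(f)>6: ok=False;break
if ok:
    p=c.copy()
    for k in range(60):
        st=.02 if k<6 else .004
        p=p-st*ux; move_l(p,.1 if k<6 else .04); f=F()-f0; print(round(float((c-p)@ux),3),f.round(1))
        if f@ux>15: break
        if (c-p)@ux>.165: break
print(state()['time'],state()['ee_pos'])
d=grab('scene')
cv2.imwrite('pics/d.png',cv2.resize(d['frame'],(800,600),interpolation=cv2.INTER_CUBIC))
```

```text
0.09 [-0.4 -0.5  0.6]
0.08 [-0.3 -1.3 -0.3]
0.07 [-0.9 -0.2  0.3]
0.06 [ 0.2 -0.5 -0.5]
0.05 [-0.3 -1.5  0.1]
0.043 [ 0.2 -0.9  0.2]
0.02 [ 0.2 -0.6  0.1]
0.04 [ 0.1 -1.  -0.2]
0.06 [-0.2 -0.4  0.2]
0.08 [ 0.9 -0.4  0.6]
0.1 [0.1 0.2 0.3]
0.12 [ 0.8 -0.4  0.4]
0.124 [ 1.1 -0.5  0.1]
0.128 [-0.4 -1.5  0. ]
0.132 [-0.1 -0.5  0.7]
0.136 [ 0.3 -0.5 -0.4]
0.14 [ 1.  -1.4  0.7]
0.144 [ 1.6 -1.7  1.7]
0.148 [ 1.9 -0.8  0.3]
0.152 [ 19.3   2.4 -10. ]
9.975 [0.49725563 0.03976861 0.04332151]
```

View pics/d.png

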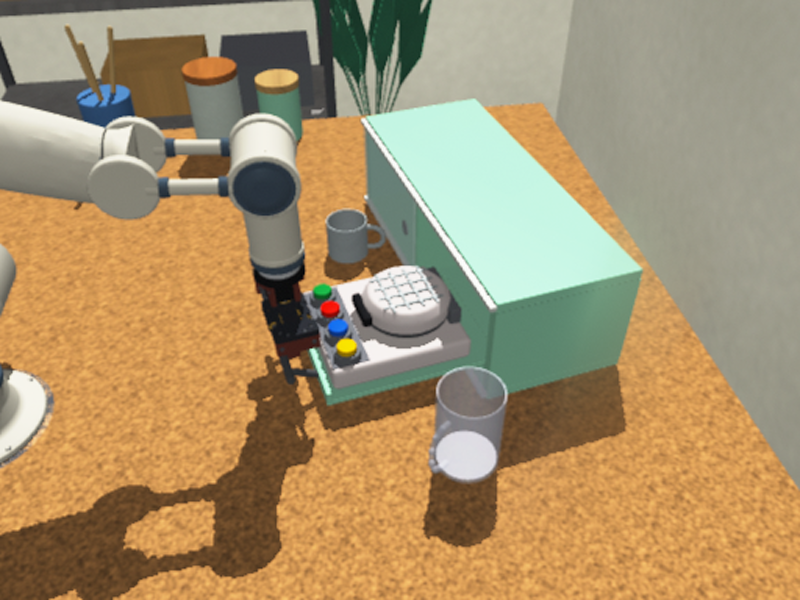

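The tray is at its stop, with the tool force jumping to 19 N, and the jug (468,430) and cup (348,238) haven't moved. Next I'll release, lift and measure the keys again.

Run:
```python
from h import *
p=np.array(state()['ee_pos']); p[2]=.043; p=p+.011*ux; move_l(p,.06); print(F())
p[2]=.16; move_l(p,.15); q=p-.06*ux; q[2]=.2; move_l(q,.2)
for n in('scene','side'):
    d=grab(n);W=cloud(d);h=cv2.cvtColor(d['frame'],cv2.COLOR_BGR2HSV).astype(int)
    near=(np.hypot(W[...,0]-.568,W[...,1]-.054)<.11)&(abs(W[...,2]-.0975)<.003)
    C=[]
    for c,(lo,hi),o in (('green',(45,75),.072),('red',(-6,6),.024),('blue',(102,125),-.024),('yellow',(20,34),-.072)):
        H=h[...,0].copy(); H[H>170]-=180
        m=near&(H>=lo)&(H<=hi)&(h[...,1]>150)
        if m.sum()<15: print(n,c,m.sum()); continue
        (x,y),s,_=cv2.minAreaRect(W[m][:,:2].astype(np.float32))
        print(n,c,m.sum(),(round(x,4),round(y,4)),np.round(s,3),'mean',W[m].mean(0).round(4),'row',(np.array([x,y])-o*uy[:2]).round(4))
cv2.imwrite('pics/e.png',cv2.resize(d['frame'],(800,600),interpolation=cv2.INTER_CUBIC))
print(state()['time'])
```

```text
[ 0.17532615 -1.15996088 -0.37329153]
scene green 60 (0.5549, 0.1248) [0.028 0.025] mean [0.5544 0.1227 0.0981] row [0.5687 0.0541]
scene red 84 (0.563, 0.0785) [0.031 0.03 ] mean [0.5635 0.0777 0.098 ] row [0.5676 0.055 ]
scene blue 85 (0.5725, 0.0312) [0.029 0.03 ] mean [0.5728 0.0302 0.098 ] row [0.5679 0.0548]
scene yellow 88 (0.5821, -0.016) [0.028 0.029] mean [ 0.5823 -0.0168  0.0979] row [0.5683 0.0546]
side green 3
side red 51 (0.5592, 0.0745) [0.021 0.026] mean [0.5583 0.074  0.0979] row [0.5638 0.051 ]
side blue 57 (0.5691, 0.0296) [0.026 0.025] mean [0.5689 0.0293 0.0981] row [0.5645 0.0531]
side yellow 49 (0.5764, -0.0213) [0.023 0.02 ] mean [ 0.5764 -0.0204  0.0982] row [0.5626 0.0494]
11.9667
```

View pics/e.png

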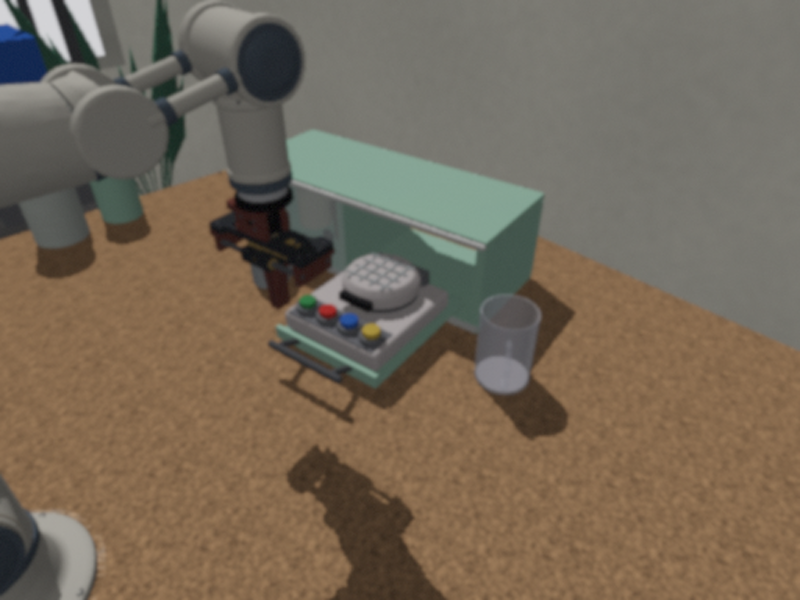

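The tray is out and untouched bystanders stand clear, with the keys at (307,302) to (371,332) in this view. The row centre is at about (0.568, 0.054). I'll press the keys under force guard.

```bash
cat > press.py <<'E'
from h import *
import sys
row=np.array([.568,.054,0])
def press(o):
    p=row+o*uy; p[2]=.16; move_l(p,.15); p[2]=.112; move_l(p,.1); hold(.1); f0=F()
    z=.108
    while z>.0955:
        p[2]=z; move_l(p,.02); f=(F()-f0); 
        if z<.1065: print(round(z,4),round(float(state()['ee_pos'][2]),4),f.round(1))
        if f[2]>9: break
        z-=.0015
    hold(.5); print('held',(F()-f0).round(1))
    p[2]=.112; move_l(p,.05); p[2]=.16; move_l(p,.15); hold(.2); print(o,state()['time'])
for a in sys.argv[1:]: press(float(a))
E
python3 press.py .024
```

```text
0.105 0.1052 [0.1 0.  0.3]
0.1035 0.1037 [ 1.1 -0.8  0.4]
0.102 0.1022 [0.3 0.1 0.9]
0.1005 0.1007 [ 0.9 -0.1  2.2]
0.099 0.0994 [-0.1  0.8  4. ]
0.0975 0.0992 [-1.9 -0.5  9.3]
held [-1.  -0.6  8.6]
0.024 17.425
```

The red key bottomed at the height expected. Next are yellow and green.

```bash
python3 press.py -.072 .072
python3 - <<'E'
from h import *
p=np.array(state()['ee_pos'])-.1*ux; p[2]=.22; move_l(p,.2)
d=grab('scene'); cv2.imwrite('pics/f.png',cv2.resize(d['frame'],(800,600),interpolation=cv2.INTER_CUBIC)); print(state()['time'],F())
E
```

```text
0.105 0.1053 [1.4 0.5 1.2]
0.1035 0.1038 [1.3 0.1 0.8]
0.102 0.1022 [1.1 0.1 2.2]
0.1005 0.1007 [1.  0.9 2.3]
0.099 0.0993 [ 1.5 -0.8  4.2]
0.0975 0.0992 [-1.7 -0.1  8.1]
0.096 0.0991 [-1.1  0.7 13.3]
held [-0.8  1.7 13.6]
-0.072 22.9333
0.105 0.1053 [0.3 0.8 0.4]
0.1035 0.1037 [0.4 0.2 1.3]
0.102 0.1022 [1.1 0.6 2.3]
0.1005 0.1007 [0.3 1.  4.3]
0.099 0.0993 [-0.4 -0.6  5.2]
0.0975 0.0993 [-2.2  0.4  9.8]
held [-2.3  0.2  9.2]
0.072 28.4833
29.2667 [-0.59183047  0.5493903  -0.64966903]
```

View pics/f.png

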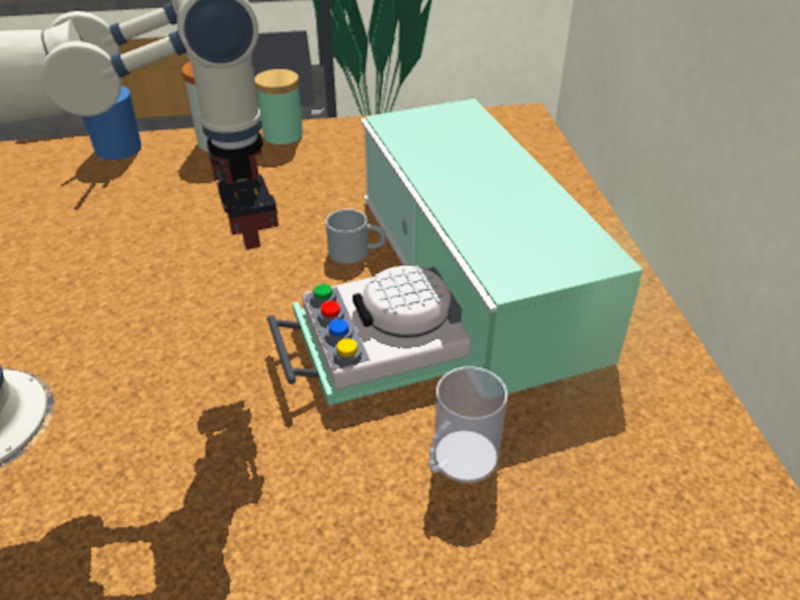

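The tray is out with its keys up (322,291 to 346,347), the jug and cup are unmoved, and the arm is clear.

```bash
python3 -c "
from bench import *
print(job_done())"
```

```text
the job is handed in; nothing more can be done
None
```

I pulled the tray out to its stop and pressed red, yellow and green in that order. Each was held fully down for at least half a second and let back up, blue was not pressed, and the jug and cup have not moved; the job was handed in at about 29 s, with no verdict returned.

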